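Sort the tagged brackets and lock up the reject

TASK

Three bare aluminium brackets lie on the bench: set the one with the round tag down flat in the plywood nest that has the round marker, and the one with the long bar tag in the nest that has the bar marker, lowering them in rather than dropping them. Once the bar-tagged bracket lies in its nest, slide that nest's steel keeper fully home over the bracket's foot. Leave the untagged bracket, the carton, the wrench and the tape measure where they are.

Things in the scene. Friction and masses are not known exactly. Their poses are not given: they have to be found in the camera images.
- bracket_disc: Bracket to pass, bare aluminium: 84 mm wide along its x, 120 mm long along its y, 6 mm thick foot plate with one upright web on its middle line: 10 mm thick (x), 100 mm long (y), its top 50 mm above the underside. Origin: centre of the underside, z up, web along y. About 0.28 kg. Marked with a black round tag (32 mm across, 3 mm thick) on the foot plate, centred at x = +24.5 mm.
- bracket_bar: Bracket to reject, the same shape and material: 84 mm wide along its x, 120 mm long along its y, 6 mm thick foot plate with one upright web on its middle line: 10 mm thick (x), 100 mm long (y), its top 50 mm above the underside. Origin: centre of the underside, z up, web along y. About 0.28 kg. Marked with a black bar tag (12 mm by 84 mm along y, 3 mm thick) on the foot plate, centred at x = +24.5 mm.
- bracket_plain: Bracket not yet inspected, the same shape, no tag; stays where it is: 84 mm wide along its x, 120 mm long along its y, 6 mm thick foot plate with one upright web on its middle line: 10 mm thick (x), 100 mm long (y), its top 50 mm above the underside. Origin: centre of the underside, z up, web along y. About 0.28 kg. 
- nest_pass: Fixed plywood nest: pocket 98 (x) by 134 mm (y), floor 4 mm and rim 15 mm above the table, walls 7 mm. A bracket fits with 7 mm play all round, web along y, either way round. Origin: under the pocket's centre, at table height. On its +x side a ledge 34 mm wide, 12 mm high bears a black round marker, 32 mm across.
- nest_reject: Fixed plywood nest: pocket 98 (x) by 134 mm (y), floor 4 mm and rim 15 mm above the table, walls 7 mm. A bracket fits with 7 mm play all round, web along y, either way round. Origin: under the pocket's centre, at table height. On its +x side a ledge 34 mm wide, 12 mm high bears a black bar marker, 12 by 84 mm. From y = 74 to 150 mm a guide block, 84 mm wide, 27.5 mm high, carries the keeper.
- keeper (a joint): Travel (m) of the steel keeper along the nest's -y: 0 open, 0.05 home at its stop; starts at 0 to 0.01. A 70 mm wide plate 18 to 24 mm above the table; its two 18 mm prongs, 34 mm apart, pass either side of the web, over the foot plate (ending 15 mm short of the pocket when open). About 1.5 N friction, stays where left; a bracket not lying flat blocks it.
- keeper_fin (a point): On the keeper's upright steel fin, 12 mm thick (nest's x), 30 mm long (y), from 24 to 62 mm above the table; can be pinched from above across its thickness. This point is at its middle, 48 mm above the table, 130 mm along the nest's +y from the pocket's centre when open; axes as the nest's; moves with the keeper.
- carton: Cardboard carton of stock, open at the top, 170 x 210 x 100 mm, origin under its centre; bystander.
- wrench: Steel wrench 200 mm long lying flat beyond the nests; bystander.
- tape_measure: Yellow and black tape measure standing on edge, 70 x 40 x 70 mm, origin under its centre; bystander.
There are look-alikes about, which are no part of the job. What is shaped like the bracket_disc but green or purple is not meant.

How it is judged:
By the outcome, as a careful person would: the job done as asked, in the order asked, and still so for the second after the job is handed in, with the robot touching nothing.
It also fails if it takes over 72 s, if anything falls off the work surface, if the arm or the gripper's body presses on something with over 40 N, if the wrist force passes 120 N, or if a joint passes its speed limit or range.

ROBOT

A 7-joint arm with a two-finger parallel gripper is mounted at the origin on the work surface. World frame = base frame: x ahead of the robot, y to its left, z up, the work surface at z = 0. Lengths are in m, angles in degrees, forces in N, time in s.
With the tool pointing down it reaches from about 0.425 to 0.875 m from the base axis. Payload 4.7 kg.
Tool frame: the origin (TCP) lies between the finger pads; the fingertips stand env.finger_overhang ahead of it and the grasp point (between the pads) lies 5 mm behind it (env.finger_overhang is the distance from the TCP to the fingertips, in m); z points along the fingers, y is the line along which they close (so a half turn about z gives the same grasp; the last joint's range is limited). The gripper opens to 87 mm and grips with 3 to 60 N. Pads are 19 mm wide; open, the fingers measure 117 mm over their backs; the gripper's body (75 mm by 190 mm) begins 51 mm behind the grasp point.
Start: joints at [-71.557, 18.392, -4.016, 83.108, 1.295, 78.541, -3.26], TCP at [0.197, 0.619, 0.201] pointing down, gripper open.
Joint ranges: [-163.93, 163.93], [-17.29, 119.83], [-79.2, 71.16], [3.27, 140.29], [-89.18, 269.18], [5.43, 117.66], [-154.24, 154.24]. Speed limits (degrees/s): [147.25, 147.25, 180, 180, 180, 180, 180].

INTERFACE

Orientations are given as [roll, pitch, yaw] about the fixed x, y, z axes, in that order (R = Rz(yaw) Ry(pitch) Rx(roll)).
In Python, from cell import telemetry, eyes, env, models gives the robot as it stands. The module is installed in compiled form; this text tells all that it offers.
- The arm moves only by the tool drive_tool, never from a script. Its arguments are lists of equal length, an entry for each row: "angular": the turn, a rotation vector about the tool's x, y, z in rad, a list of three; "delta_pos": the shift along the tool's x, y, z in cm, a list of three; "gripper": the finger opening in cm, from 0 to 8.7. A call has 1 to 20 rows; each row shifts and turns the commanded pose from where the row before left it, along the tool's axes as they then stand; what a row does not reach is not made up. A row lasts 1/10 s, in which the tool goes at most 50 mm and 8.59 degrees, less where a joint would pass 70% of its speed; a pose out of reach is approached as far as the arm can. A call with a gripper value outside its range is refused whole. The fingers move at their own pace and stop on an object; "squeeze" is the grip in N (left out, the last holds). Time passes only in rows, so rows that do not move let the fingers close. It gives the time, the measured TCP pose, the force, the opening and the grip force at its end, in the units of the state.
- telemetry.get_obs(): the state, without advancing time (a new reading comes with each control period).
- eyes.read_camera(name): name is "side" or "top" or "wrist"; returns a dict with "pixels" (420x560x3 uint8, red, green, blue), "mtx" (3x3 intrinsics, pixels), "origin" and "orientation" of the camera in the world. Camera axes: x right, y down, z forward; pixel columns grow to the right and rows downward; lengths in m; the calibration is good to about 2 mm. The wrist camera is an equidistant fisheye: a pixel r from the principal point sees the ray r / f radians off the axis. A picture is of the moment at which its call begins. There is no depth.
- env.sign_off(): hands the job in; it is judged then, once.
Trained networks look in a picture, given as the dict that the camera call returned (one of the last four; its "shot" number tells which), for a name from the list of things; names that differ only in an ending like _2 or _b are one class to them, and where a whole thing is asked for, a point or a joint stands for the part that bears it (a point fixed in the world has none). Each returns a list of dicts, best first, with "p" (0 to 1); they miss things now and then, are a little off and sometimes report something else, mostly with a low value. They report only what shows in the picture. A call takes as long as a camera call. They do not tell look-alikes from the thing itself.
- models.search_frame(picture, target): "centre" ([column, row] in pixels, amid what is visible of it).
- models.cut_out(picture, target): "pixels" (420x560 bool, what is visible of it) and "centre" ([column, row] in pixels, amid what is visible of it).
The state is a dict: "time_s": time; "qpos": joint angles; "joint_velocities": joint speeds; "effort": joint torques, N m; "tool_pos": TCP position; "tool_rot": TCP orientation; "force": force on the tool from outside, world axes, zero at the start; "wrist_torque": the same for the moment, N m; "grip_width": finger opening in m; "grasp_force": force on a finger pad.
Only numpy, scipy, OpenCV 4.12 (cv2) and the standard library are available. Lean on these libraries where they do the work, as an engineer would, in place of code of your own. Each camera call takes 0.05 s, during which the arm holds its last target. There are 200 camera calls.

## Working session

There is one attempt and no reset: what is moved stays moved. The work goes in short steps, Python scripts to look and compute and a tool call to move; the robot and the scene stay as the last step left them, time stands still between calls to the robot, and variables do not carry over. Pictures are saved under pics/ and viewed, at most 14 in all, crops included, and the job is handed in when it is done.

Besides the shell and the picture viewer there is one more tool, called after "Emit:" as name(argument=value, ...) on one line, values as JSON. drive_tool: Moves the arm, as the interface text tells. Its arguments: {"type":"object","properties":{"angular":{"type":"array","items":{"type":"array","items":{"type":"number"}}},"delta_pos":{"type":"array","items":{"type":"array","items":{"type":"number"}}},"gripper":{"type":"array","items":{"type":"number"}},"squeeze":{"type":"number"}},"required":["angular","delta_pos","gripper"]}

```bash
mkdir -p pics; cat > h.py <<'E'
import numpy as np,cv2
from cell import telemetry,eyes,env,models
from scipy.spatial.transform import Rotation as R
def shot(n,f=None):
    p=eyes.read_camera(n)
    if f: cv2.imwrite('pics/'+f,p['pixels'][:,:,::-1])
    return p
def Rm(o):
    o=np.array(o,float)
    if o.shape==(3,3): return o
    if o.size==3: return R.from_euler('xyz',o,degrees=True).as_matrix()
    raise Exception(o)
def ray(p,px,fish=False):
    K=np.array(p['mtx']);x=(px[0]-K[0,2])/K[0,0];y=(px[1]-K[1,2])/K[1,1]
    if fish:
        r=np.hypot(x,y);d=np.array([x/r*np.sin(r),y/r*np.sin(r),np.cos(r)]) if r>1e-9 else np.array([0,0,1.])
    else: d=np.array([x,y,1.])
    return np.array(p['origin'],float),Rm(p['orientation'])@d
def atz(p,px,z,fish=False):
    o,d=ray(p,px,fish);return o+d*(z-o[2])/d[2]
def tri(rays):
    A=0;b=0
    for o,d in rays:
        d=d/np.linalg.norm(d);M=np.eye(3)-np.outer(d,d);A=A+M;b=b+M@o
    return np.linalg.solve(A,b)
E
python3 - <<'E'
from h import *
s=telemetry.get_obs();print(s['tool_pos'],s['tool_rot'],env.finger_overhang)
P={}
for n in ['top','side','wrist']:
    p=shot(n,n+'0.png');P[n]=p;print(n,p['mtx'],p['origin'],p['orientation'],p['shot'])
for t in ['bracket_disc','bracket_bar','bracket_plain','nest_pass','nest_reject','keeper_fin','keeper','carton','tape_measure','wrench']:
    for n in ['top','side']:
        for d in models.search_frame(P[n],t)[:5]: print(t,n,np.round(d['centre']),round(d['p'],2),np.round(atz(P[n],d['centre'],0.01),3))
E
```

```text
[0.19676691 0.61889478 0.20036434] [-1.79892358e+02  2.43402584e-03  1.62365511e+02] 0.014
top [[420.1752716    0.         280.30401324]
 [  0.         420.1752716  204.92548296]
 [  0.           0.           1.        ]] [0.43367023 0.00975145 1.35854378] [-173.36914665   -0.77492458  -90.78263989] 1
side [[381.63195054   0.         286.03392883]
 [  0.         381.63195054 213.15364294]
 [  0.           0.           1.        ]] [0.46544887 0.89623083 0.5688083 ] [-118.77905904   -0.64901896 -173.65066887] 2
wrist [[325.1922621    0.         284.86198099]
 [  0.         325.1922621  219.66312918]
 [  0.           0.           1.        ]] [0.12687329 0.64116205 0.38445861] [1.64597984e+02 9.49119528e-02 7.23655923e+01] 3
bracket_disc top [234. 287.] 0.75 [0.332 0.138 0.01 ]
bracket_disc top [160. 265.] 0.57 [0.402 0.372 0.01 ]
bracket_disc side [380. 273.] 0.73 [0.319 0.149 0.01 ]
bracket_disc side [307. 284.] 0.59 [0.487 0.213 0.01 ]
bracket_disc side [345. 344.] 0.57 [0.406 0.377 0.01 ]
bracket_disc side [263. 213.] 0.29 [ 0.642 -0.108  0.01 ]
bracket_bar top [278. 240.] 0.55 [ 0
[... 386 characters left out ...]
.643 0.186 0.01 ]
nest_reject top [315. 187.] 0.86 [ 0.647 -0.124  0.01 ]
nest_reject side [263. 213.] 0.66 [ 0.642 -0.11   0.01 ]
keeper_fin top [291. 192.] 0.67 [ 0.633 -0.047  0.01 ]
keeper_fin top [215. 240.] 0.25 [0.479 0.199 0.01 ]
keeper_fin side [261. 220.] 0.87 [ 0.639 -0.063  0.01 ]
keeper top [288. 192.] 0.65 [ 0.633 -0.037  0.01 ]
keeper side [263. 222.] 0.91 [ 0.631 -0.054  0.01 ]
keeper side [238. 349.] 0.46 [0.601 0.412 0.01 ]
carton side [337. 164.] 0.7 [ 0.416 -0.544  0.01 ]
tape_measure top [141. 205.] 0.6 [0.595 0.438 0.01 ]
tape_measure side [237. 348.] 0.7 [0.604 0.411 0.01 ]
wrench top [253. 149.] 0.76 [0.776 0.077 0.01 ]
wrench side [189. 247.] 0.82 [0.802 0.1   0.01 ]
```

View pics/top0.png

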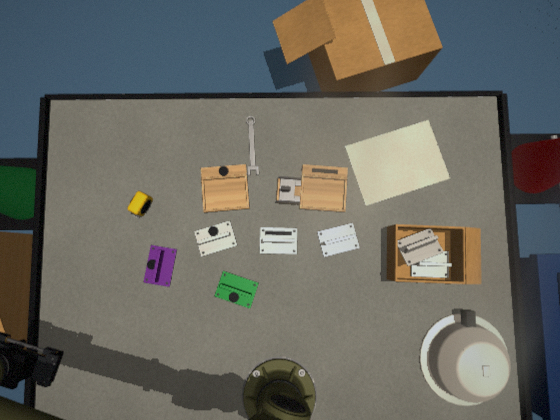

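View pics/side0.png

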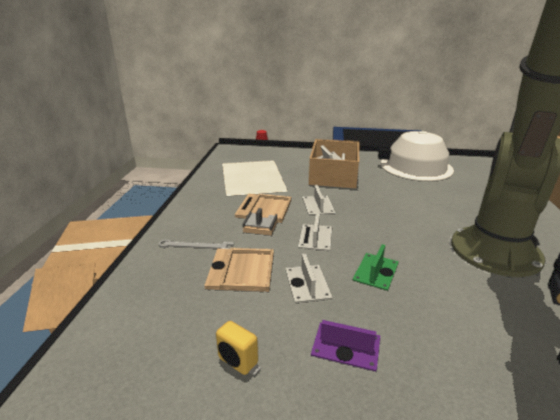

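Emit:
drive_tool(angular=[[0,0,0.125],[0,0,0.125],[0,0,0.125],[0,0,0.125],[0,0,0.125],[0,0,0.125],[0,0,0.125],[0,0,0.125],[0,0,0],[0,0,0],[0,0,0],[0,0,0],[0,0,0],[0,0,0],[0,0,0],[0,0,0],[0,0,0],[0,0,0],[0,0,0],[0,0,0]], delta_pos=[[0,0,0],[0,0,0],[0,0,0],[0,0,0],[0,0,0],[0,0,0],[0,0,0],[0,0,0],[-3.9,1.43,0],[-3.9,1.43,0],[-3.9,1.43,0],[-3.9,1.43,0],[-3.9,1.43,0],[-3.9,1.43,0],[-3.9,1.43,0],[-3.9,1.43,0],[-3.9,1.43,0],[-3.9,1.43,0],[-3.9,1.43,0],[-3.9,1.43,0]], gripper=[8.7,8.7,8.7,8.7,8.7,8.7,8.7,8.7,8.7,8.7,8.7,8.7,8.7,8.7,8.7,8.7,8.7,8.7,8.7,8.7])

```text
time_s: 3.15
tool_pos: [0.4851, 0.2107, 0.2018]
tool_rot: [180.0, -0.0, 105.1]
force: [-0.5, -0.1, 0.6]
grip_width: 0.087
grasp_force: 0.0
```

```bash
python3 - <<'E'
from h import *
s=telemetry.get_obs();print(s['time_s'],s['tool_pos'],s['tool_rot'])
p=shot('wrist','w1.png');print(p['origin'],p['orientation'])
for t in ['bracket_disc','bracket_bar','nest_pass','nest_reject','keeper_fin']:
    for d in models.search_frame(p,t)[:3]: print(t,np.round(d['centre']),round(d['p'],2),np.round(atz(p,d['centre'],0.01,True),3))
E
```

```text
3.15 [0.48514235 0.21073582 0.20183532] [ 1.79952055e+02 -3.19990494e-02  1.05075926e+02]
[0.46535098 0.2806982  0.38588528] [ 1.64629677e+02 -3.23517030e-02  1.50778933e+01]
bracket_disc [151. 217.] 0.66 [0.327 0.14  0.01 ]
bracket_disc [282. 202.] 0.63 [0.484 0.201 0.01 ]
bracket_disc [253.  44.] 0.6 [0.403 0.373 0.01 ]
bracket_bar [243. 326.] 0.68 [0.476 0.018 0.01 ]
bracket_bar [284. 203.] 0.19 [0.486 0.201 0.01 ]
nest_pass [394. 238.] 0.86 [0.633 0.194 0.01 ]
keeper_fin [283. 202.] 0.74 [0.485 0.202 0.01 ]
```

View pics/w1.png

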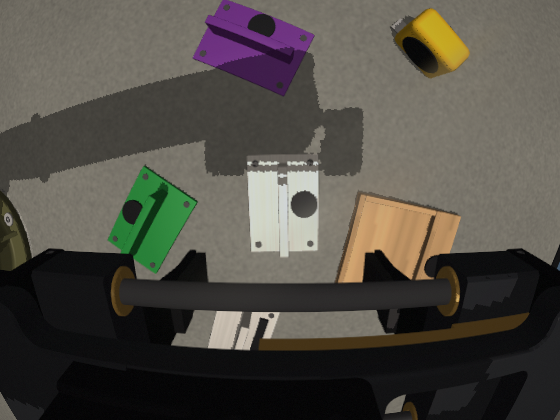

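The wrist view shows the disc bracket at (284,204), nearly square to the gripper, with the pass nest at about (400,240). The look-alikes are clear of it. Next I fit the known shapes to masks from two or three views.

```bash
cat > fit.py <<'E'
from h import *
from scipy.optimize import minimize
def proj(p,X,fish):
    K=np.array(p['mtx']);c=(X-np.array(p['origin']))@Rm(p['orientation'])
    if fish:
        r=np.linalg.norm(c[:,:2],axis=1);q=c[:,:2]/np.maximum(r,1e-9)[:,None]*np.arctan2(r,c[:,2])[:,None]
    else: q=c[:,:2]/c[:,2:]
    return q*K[0,0]+K[:2,2]
BR=[(-.042,.042,-.06,.06,0,.006),(-.005,.005,-.05,.05,.006,.05)]
NP=[(-.056,.056,-.074,.074,0,.015),(.056,.09,-.074,.074,0,.012)]
NR=NP+[(-.042,.042,.074,.15,0,.0275)]
def render(p,boxes,pose,fish,S=4):
    x,y,a,z=pose;im=np.zeros((420*S,560*S),np.uint8);M=R.from_euler('z',a).as_matrix()
    for b in boxes:
        V=np.array([[i,j,k] for i in b[:2] for j in b[2:4] for k in b[4:]])@M.T+[x,y,z]
        h=cv2.convexHull(((proj(p,V,fish)+.5)*S).astype(np.int32).reshape(-1,1,2));cv2.fillConvexPoly(im,h,1)
    return cv2.resize(im.astype(np.float32),(560,420),interpolation=cv2.INTER_AREA)
def fit(views,boxes,x0,freez=True):
    # views: (pic,mask,fish)
    def cost(q):
        q=list(q)+([] if freez else [0.]);c=0
        for p,m,f in views:
            r=render(p,boxes,q,f);c+=1-np.minimum(r,m).sum()/np.maximum(r,m).sum()
        return c/len(views)
    n=4 if freez else 3
    x0=np.array(x0[:n],float);d=np.array([.015,.015,.15,.012])[:n]
    for _ in range(2):
        r=minimize(cost,x0,method='Nelder-Mead',options=dict(initial_simplex=np.vstack([x0]+[x0+d*e for e in np.eye(n)]),xatol=1e-4,fatol=1e-5,maxiter=150));x0=r.x;d=-d/2
    return r.x,r.fun
def mask(p,t,near,fish=False,z=.01,tol=.07):
    for d in models.cut_out(p,t):
        if np.linalg.norm(atz(p,d['centre'],z,fish)[:2]-near)<tol: return d['pixels'].astype(np.float32)
E
python3 - <<'E'
from fit import *
W=shot('wrist');T=shot('top');S=shot('side')
for t,b,g,ws in [('bracket_disc',BR,(.485,.205,.2),'WTS'),('bracket_bar',BR,(.477,.005,0),'TS'),('nest_pass',NP,(.645,.18,0),'TS'),('nest_reject',NR,(.645,-.12,0),'TS')]:
    v=[]
    for n in ws:
        p={'W':W,'T':T,'S':S}[n];m=mask(p,t,np.array(g[:2]),n=='W')
        if m is None: print('miss',t,n)
        else: v.append((p,m,n=='W'))
    for fz in (True,False):
        x,c=fit(v,b,list(g)+[0],fz);print(t,np.round(x[:2],4),'yaw',round(np.degrees(x[2]),1),'z',np.round(x[3:],4),'cost',round(c,3))
f=[]
for p in (T,S):
    d=[d for d in models.search_frame(p,'keeper_fin') if np.linalg.norm(atz(p,d['centre'],.04)[:2]-[.64,-.05])<.06];f.append(ray(p,d[0]['centre']))
print('fin',tri(f))
E
```

```text
miss bracket_disc S
bracket_disc [0.4862 0.1985] yaw 17.2 z [-0.0003] cost 0.196
bracket_disc [0.4862 0.1984] yaw 17.2 z [] cost 0.196
bracket_bar [ 0.4768 -0.0024] yaw -2.0 z [0.0013] cost 0.058
bracket_bar [ 0.4764 -0.0029] yaw -2.3 z [] cost 0.062
nest_pass [0.6312 0.1674] yaw 4.3 z [0.0016] cost 0.036
nest_pass [0.6317 0.1668] yaw 4.4 z [] cost 0.039
nest_reject [ 0.6289 -0.1502] yaw -5.2 z [0.0009] cost 0.052
nest_reject [ 0.6287 -0.1512] yaw -4.9 z [] cost 0.052
fin [ 0.63098633 -0.03173743  0.0236845 ]
```

```bash
python3 - <<'E'
from fit import *
W=shot('wrist')
C=np.array([atz(W,c,.006,True) for c in [(247,168),(319,160),(319,250),(250,251)]]);print(C.round(4),C.mean(0))
a=np.array([[c,1] for c in [0]])
for d in models.cut_out(W,'bracket_disc'): 
    m=d['pixels'].astype(np.uint8);print(d['p'],d['centre'],cv2.boundingRect(m),m.sum())
    if abs(d['centre'][0]-284)<15:
        x,c=fit([(W,m.astype(np.float32),True)],BR,(.485,.2,.25),False);print(x,np.degrees(x[2]),c)
t=[atz(W,c,.05,True) for c in [(283,165),(284,257)]];print('webtop',t)
T=shot('top')
for d in models.cut_out(T,'bracket_disc')+models.cut_out(T,'bracket_plain'): 
    m=d['pixels'].astype(np.uint8);print(d['p'],d['centre'],cv2.boundingRect(m),m.sum())
E
```

```text
[[0.4325 0.2305 0.006 ]
 [0.5115 0.2615 0.006 ]
 [0.5432 0.1544 0.006 ]
 [0.4602 0.1306 0.006 ]] [0.48684381 0.19422141 0.006     ]
0.89 [257.8, 45.4] (193, 0, 122, 97) 6927
0.85 [149.4, 220.9] (108, 167, 89, 107) 5200
0.72 [283.8, 202.2] (246, 154, 74, 104) 6984
[0.48504424 0.19804994 0.27973794] 16.027803149723546 0.031028807163238525
webtop [array([0.47155742, 0.24896832, 0.05      ]), array([0.49887338, 0.15120283, 0.05      ])]
0.78 [224.1, 236.4] (206, 221, 30, 30) 633
0.69 [235.9, 287.9] (216, 272, 42, 35) 977
0.91 [337.2, 238.0] (317, 223, 43, 34) 989
```

Emit:
drive_tool(angular=[[0,0,-0.016],[0,0,0],[0,0,0],[0,0,0],[0,0,0],[0,0,0],[0,0,0],[0,0,0],[0,0,0],[0,0,0],[0,0,0],[0,0,0],[0,0,0]], delta_pos=[[-1.1,-0.3,2],[0,0,4],[0,0,4],[0,0,3],[0,0,2],[0,0,1.5],[0,0,0.5],[0,0,0],[0,0,0],[0,0,0],[0,0,0],[0,0,0],[0,0,0]], gripper=[5,5,5,5,5,5,5,0.5,0.5,0.5,0.5,0.5,0.5], squeeze=35)

```text
time_s: 5.7
tool_pos: [0.4845, 0.2009, 0.0318]
tool_rot: [180.0, -0.0, 106.0]
force: [-1.1, 0.4, -0.4]
grip_width: 0.0102
grasp_force: 0.0
```

Emit:
drive_tool(angular=[[0,0,0],[0,0,0],[0,0,0],[0,0,0],[0,0,0],[0,0,0.101],[0,0,0.101],[0,0,0],[0,0,0],[0,0,0],[0,0,0],[0,0,0],[0,0,0]], delta_pos=[[0,0,0],[0,0,0],[0,0,0],[0,0,-1],[0,0,-2],[0,0,-2],[0,0,-1],[-0.86,2.88,0],[-0.86,2.88,0],[-0.86,2.88,0],[-0.86,2.88,0],[-0.86,2.88,0],[0,0,0]], gripper=[0.5,0.5,0.5,0.5,0.5,0.5,0.5,0.5,0.5,0.5,0.5,0.5,0.5], squeeze=35)

```text
time_s: 7.0
tool_pos: [0.6346, 0.1665, 0.0919]
tool_rot: [179.8, 0.1, 94.2]
force: [-0.1, 0.1, -0.1]
grip_width: 0.0047
grasp_force: 0.0
```

```bash
python3 - <<'E'
from fit import *
s=telemetry.get_obs();print(s['time_s'],s['tool_pos'],s['tool_rot'],s['grip_width'],s['grasp_force'])
W=shot('wrist','w2.png');z=s['tool_pos'][2]-.032
for d in models.cut_out(W,'bracket_disc'): print(np.round(d['p'],2),d['centre'],atz(W,d['centre'],.06,True).round(3))
E
```

```text
7.0 [0.63464751 0.1665288  0.09193024] [1.79833303e+02 1.39245283e-01 9.42307237e+01] 0.004745273956479451 0.0
0.95 [16.0, 221.7] [0.391 0.16  0.06 ]
0.78 [67.7, 20.2] [0.452 0.328 0.06 ]
```

View pics/w2.png

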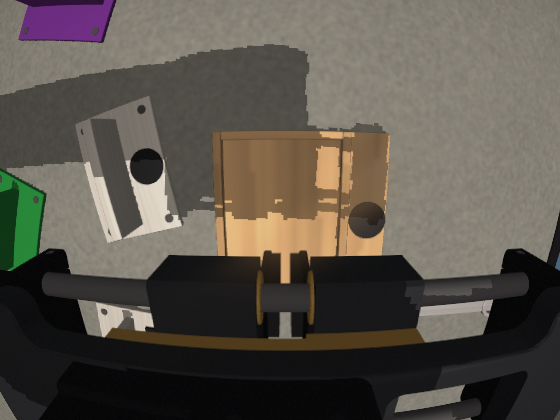

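The wrist view shows the gripper empty over the pass nest, with its pocket at about (270,190). The disc bracket is still on the bench at about (130,170), so the grasp failed. I'll re-measure it.

```bash
python3 - <<'E'
from fit import *
W=shot('wrist');T=shot('top');S=shot('side')
for n,p in (('W',W),('T',T),('S',S)):
  for t in ('bracket_disc','bracket_bar','bracket_plain'):
    for d in models.cut_out(p,t):
        g=atz(p,d['centre'],.01,n=='W')
        if np.linalg.norm(g[:2]-[.485,.2])<.09:
            print(n,t,round(d['p'],2),np.round(d['centre']),d['pixels'].sum(),g.round(3))
            if d['pixels'].sum()>700:
                m=d['pixels'].astype(np.float32)
                for fz in (True,False):
                    x,c=fit([(p,m,n=='W')],BR,(.485,.2,.25,0),fz);print('  ',x.round(4),np.degrees(x[2]).round(1),round(c,3))
C=np.array([atz(W,c,.006,True) for c in [(78,125),(150,97),(181,226),(107,242)]]);print(C.round(4),C.mean(0))
t=[atz(W,c,.05,True).round(4) for c in [(92,120),(121,229)]];print(t)
E
```

```text
W bracket_disc 0.79 [132. 176.] 10494 [0.492 0.198 0.01 ]
   [4.842e-01 1.979e-01 2.836e-01 4.000e-04] 16.2 0.019
   [0.4841 0.1978 0.283 ] 16.2 0.019
T bracket_disc 0.79 [232. 237.] 194 [0.49  0.144 0.01 ]
S bracket_disc 0.72 [307. 282.] 1357 [0.487 0.204 0.01 ]
   [ 0.4868  0.1955  0.2796 -0.0009] 16.0 0.041
   [0.4866 0.1972 0.2848] 16.3 0.039
[[0.4287 0.2443 0.006 ]
 [0.506  0.2674 0.006 ]
 [0.5381 0.1539 0.006 ]
 [0.4583 0.1309 0.006 ]] [0.48275121 0.19912509 0.006     ]
[array([0.4748, 0.2472, 0.05  ]), array([0.5002, 0.1613, 0.05  ])]
```

Emit:
drive_tool(angular=[[0,0,-0.104],[0,0,-0.104],[0,0,0],[0,0,0],[0,0,0],[0,0,0],[0,0,0],[0,0,0],[0,0,0],[0,0,0],[0,0,0],[0,0,0],[0,0,0],[0,0,0],[0,0,0],[0,0,0],[0,0,0],[0,0,0],[0,0,0],[0,0,0]], delta_pos=[[0,0,0],[0,0,0],[1.43,-2.7,0],[1.43,-2.7,0],[1.43,-2.7,0],[1.43,-2.7,0],[1.43,-2.7,0],[0,0,2],[0,0,2.5],[0,0,1.5],[0,0,0.4],[0,0,0],[0,0,0],[0,0,0],[0,0,0],[0,0,0],[0,0,0],[0,0,0],[0,0,0],[0,0,0]], gripper=[4,4,4,4,4,4,4,4,4,4,4,0,0,0,0,0,0,0,0,0], squeeze=40)

```text
time_s: 9.7
tool_pos: [0.4817, 0.1997, 0.0293]
tool_rot: [-180.0, -0.0, 106.3]
force: [-4.2, -2.9, 12.3]
grip_width: 0.0008
grasp_force: 6.0
```

```bash
python3 - <<'E'
from fit import *
s=telemetry.get_obs();print(s['time_s'],s['tool_pos'],s['tool_rot'],s['grip_width'],s['grasp_force'],s['force'])
W=shot('wrist');S=shot('side')
a=W['pixels'][:,:,::-1];b=S['pixels'][:,:,::-1][180:330,220:420]
im=np.zeros((600,800,3),np.uint8);im[:300,:400]=cv2.resize(a,(400,300));im[300:,:400]=cv2.resize(b,(400,300),interpolation=2)
im[:,400:]=cv2.resize(a[200:420,200:370],(400,600));cv2.imwrite('pics/m3.png',im)
E
```

```text
9.7 [0.4816613  0.19968346 0.02930111] [-1.79996720e+02 -4.66787226e-02  1.06316479e+02] 0.0008023692207232435 6.0418503801338375 [-4.17145784 -2.92141433 12.3048026 ]
```

View pics/m3.png

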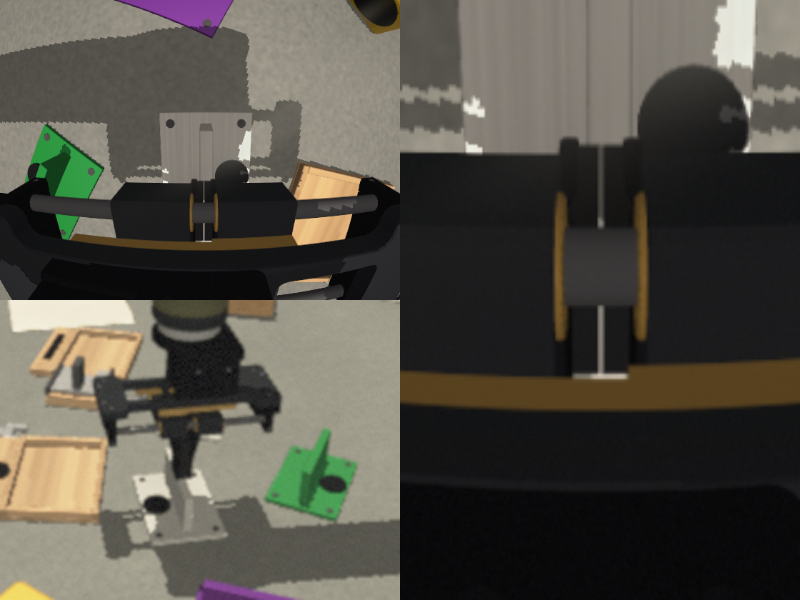

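The fingers look closed over the web top rather than around it: the white web shows beyond them at about (600,375), and the side view agrees at about (180,475). I'll check where the fingertips really are against the calibration.

```bash
python3 - <<'E'
from fit import *
s=telemetry.get_obs();t=s['tool_pos']
W=shot('wrist');S=shot('side')
for n,p,f in (('W',W,1),('S',S,0)):
    for dz in (-.014,0,.02,.04): print(n,dz,proj(p,np.array([t+[0,0,dz]]),f).round(1))
u=np.array([-.277,.961,0])
for n,p,f in (('W',W,1),('S',S,0)):
    print(n,'web ends top/bottom',proj(p,np.array([[.485,.198,.05]+u*.05,[.485,.198,.05]-u*.05,[.485,.198,.006]+u*.05]),f).round(1))
b=S['pixels'][:,:,::-1][215:325,250:390].copy()
cv2.imwrite('pics/s4.png',cv2.resize(b,None,fx=5.4,fy=5.4,interpolation=cv2.INTER_CUBIC))
E
```

```text
W -0.014 [[286.1 246.8]]
W 0 [[286.2 254.7]]
W 0.02 [[286.3 268. ]]
W 0.04 [[286.5 284.4]]
S -0.014 [[309.9 279.3]]
S 0 [[310.1 274.4]]
S 0.02 [[310.5 267.3]]
S 0.04 [[310.9 260. ]]
W web ends top/bottom [[292.2 182.3]
 [290.2 345.2]
 [290.7 171.8]]
S web ends top/bottom [[314.2 280.4]
 [304.4 253.8]
 [313.3 296.3]]
```

View pics/s4.png

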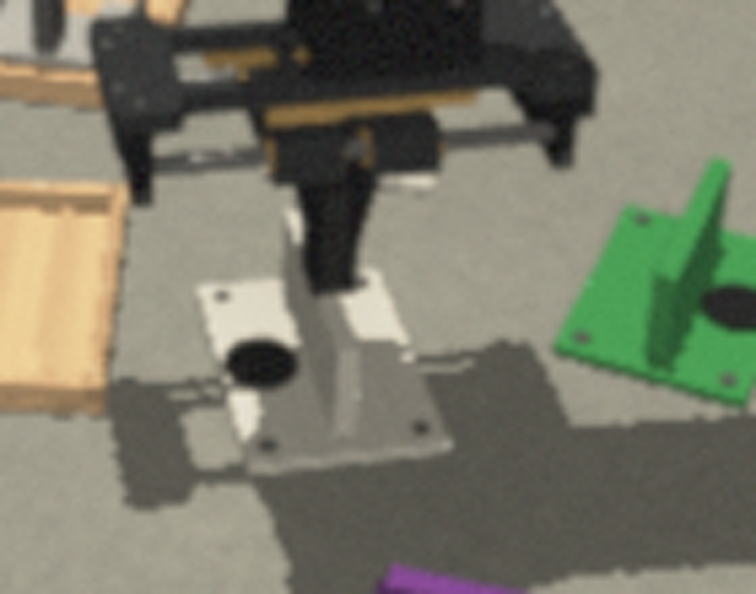

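The side view puts the fingertips at about (311,269), on top of the web (z ≈ 0.05). The reported TCP implies row 279, so the real tips are about 3.4 cm higher than the numbers say (tip z ≈ reading + 0.02). I'll lift, open, and go about 2.4 cm deeper, checking the force.

Emit:
drive_tool(angular=[[0,0,0],[0,0,0],[0,0,0],[0,0,0],[0,0,0],[0,0,0],[0,0,0],[0,0,0],[0,0,0],[0,0,0]], delta_pos=[[0,0,-1],[0,0,-1],[0,0,0],[0,0,0],[0,0,0],[0,0,0],[0,0,1.5],[0,0,1.3],[0,0,0.7],[0,0,0]], gripper=[4,4,4,4,4,4,4,4,4,4])

```text
time_s: 10.9
tool_pos: [0.4803, 0.1989, 0.0109]
tool_rot: [-179.8, 0.1, 106.3]
force: [-1.2, 0.1, 0.3]
grip_width: 0.04
grasp_force: 0.0
```

Emit:
drive_tool(angular=[[0,0,0],[0,0,0],[0,0,0],[0,0,0],[0,0,0],[0,0,0],[0,0,0],[0,0,0],[0,0,0]], delta_pos=[[-0.2,0.4,0.5],[0,0,0],[0,0,0],[0,0,0],[0,0,0],[0,0,0],[0,0,0],[0,0,0],[0,0,0]], gripper=[4,0.2,0.2,0.2,0.2,0.2,0.2,0.2,0.2], squeeze=40)

```text
time_s: 11.8
tool_pos: [0.4854, 0.1988, 0.0076]
tool_rot: [-179.9, -0.0, 106.3]
force: [-2.7, -1.0, 5.5]
grip_width: 0.0098
grasp_force: 40.1
```

Emit:
drive_tool(angular=[[0,0,0],[0,0,0],[0,0,0.104],[0,0,0.104],[0,0,0],[0,0,0],[0,0,0],[0,0,0],[0,0,0],[0,0,0],[0,0,0]], delta_pos=[[0,0,-1],[0,0,-2],[0,0,-2],[0,0,-1],[-0.85,2.86,0],[-0.85,2.86,0],[-0.85,2.86,0],[-0.85,2.86,0],[-0.85,2.86,0],[0,0,0],[0,0,0]], gripper=[0.2,0.2,0.2,0.2,0.2,0.2,0.2,0.2,0.2,0.2,0.2])

```text
time_s: 12.9
tool_pos: [0.6319, 0.1668, 0.0668]
tool_rot: [-180.0, 0.1, 94.3]
force: [-0.5, 0.2, -3.6]
grip_width: 0.0098
grasp_force: 40.1
```

```bash
python3 - <<'E'
from fit import *
s=telemetry.get_obs();t=s['tool_pos'];print(t,s['tool_rot'],s['grip_width'],s['grasp_force'])
W=shot('wrist','w5.png');S=shot('side')
for n,p in (('W',W),('S',S)):
    for d in models.cut_out(p,'bracket_disc'):
        g=atz(p,d['centre'],t[2]+.0,n=='W')
        if np.linalg.norm(g[:2]-t[:2])<.06: print(n,d['p'],d['centre'],g,d['pixels'].sum())
        if n=='S' and np.linalg.norm(g[:2]-t[:2])<.06:
            print(fit([(p,d['pixels'].astype(np.float32),False)],BR,(t[0],t[1],.08,.06)))
E
```

```text
[0.63189199 0.16676106 0.06679909] [-1.79961711e+02  5.39915485e-02  9.43477651e+01] 0.009809638090981124 40.09021673351526
W 0.74 [288.4, 207.8] [0.63091377 0.19585973 0.06679909] 15196
S 0.68 [249.8, 251.2] [0.62364486 0.17947694 0.06679909] 1027
(array([0.63296515, 0.15906996, 0.10979064, 0.05460328]), np.float64(0.14788401126861572))
```

View pics/w5.png

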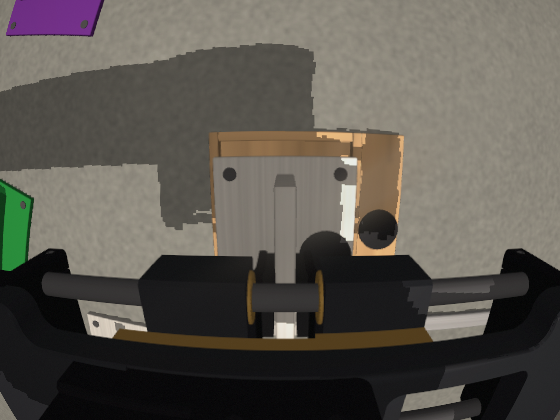

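The bracket is now held level over the pass nest. Its front corners are at (216,157) and (357,157), and the nest's outer back edge is at about (211,133) to (365,133). I'll check the alignment numerically.

```bash
python3 - <<'E'
from fit import *
W=shot('wrist')
a=np.radians(4.4);ux=np.array([np.cos(a),np.sin(a),0]);uy=np.array([-np.sin(a),np.cos(a),0])
c=[atz(W,q,.0652,True) for q in [(216,157),(357,157)]]
print('bracket c',np.mean(c,0)-uy*.06, np.degrees(np.arctan2(*(c[1]-c[0])[1::-1])),np.linalg.norm(c[1]-c[0]))
for N in ((.6315,.1670,0),):
    N=np.array(N)
    print('nest outer',proj(W,np.array([N-ux*.056+uy*.074+[0,0,.015],N+ux*.056+uy*.074+[0,0,.015],N+ux*.09+uy*.074+[0,0,.012],N-ux*.056-uy*0+[0,0,.015],N+ux*.09+[0,0,.012]]),1).round(1))
E
```

```text
bracket c [0.63092726 0.1673163  0.0652    ] 4.520183056370422 0.08173167487014259
nest outer [[210.4 133.7]
 [363.5 134.1]
 [405.1 136.4]
 [214.4 230.6]
 [398.7 229.5]]
```

Emit:
drive_tool(angular=[[0,0,0],[0,0,0],[0,0,0],[0,0,0],[0,0,0],[0,0,0],[0,0,0],[0,0,0]], delta_pos=[[0,0,1.5],[0,0,1.5],[0,0,1],[0,0,0.7],[0,0,0.4],[0,0,0.2],[0,0,0.15],[0,0,0]], gripper=[0.2,0.2,0.2,0.2,0.2,0.2,0.2,0.2])

```text
time_s: 13.95
tool_pos: [0.6321, 0.1675, 0.0132]
tool_rot: [180.0, -0.0, 94.4]
force: [0.3, -0.4, -2.8]
grip_width: 0.0099
grasp_force: 40.1
```

Emit:
drive_tool(angular=[[0,0,0],[0,0,0],[0,0,0]], delta_pos=[[0,0,0.15],[0,0,0.1],[0,0,0]], gripper=[0.2,0.2,0.2])

```text
time_s: 14.25
tool_pos: [0.6323, 0.1676, 0.0117]
tool_rot: [179.9, -0.0, 94.4]
force: [-2.2, -0.6, 3.2]
grip_width: 0.0095
grasp_force: 40.1
```

Emit:
drive_tool(angular=[[0,0,0],[0,0,0],[0,0,0],[0,0,0],[0,0,0],[0,0,0],[0,0,0.115],[0,0,0],[0,0,0],[0,0,0],[0,0,0],[0,0,0],[0,0,0],[0,0,0]], delta_pos=[[0,0,0],[0,0,0],[0,0,0],[0,0,-1],[0,0,-3],[0,0,-4],[0,0,-4],[-2.93,-2.48,0],[-2.93,-2.48,0],[-2.93,-2.48,0],[-2.93,-2.48,0],[-2.93,-2.48,0],[-2.93,-2.48,0],[0,0,0]], gripper=[2.5,2.5,2.5,2.5,2.5,2.5,3,4,4,4,4,4,4,4])

```text
time_s: 15.65
tool_pos: [0.4737, -0.0068, 0.131]
tool_rot: [-180.0, -0.1, 87.5]
force: [-0.4, -0.7, -0.3]
grip_width: 0.0402
grasp_force: 0.0
```

```bash
python3 - <<'E'
from fit import *
s=telemetry.get_obs();t=s['tool_pos'];print(t,s['tool_rot'],s['grip_width'])
W=shot('wrist','w6.png');S=shot('side');T=shot('top')
def go(n,p,name,b,near,z0):
    m=mask(p,name,np.array(near[:2]),n=='W')
    if m is None: print('miss',n,name);return
    x,c=fit([(p,m,n=='W')],b,list(near)+[z0],True);print(n,name,x.round(4),np.degrees(x[2]).round(1),round(c,3),m.sum())
go('W',W,'bracket_bar',BR,(.477,-.0026,-.04),0)
go('S',S,'bracket_bar',BR,(.477,-.0026,-.04),0)
go('S',S,'bracket_disc',BR,(.6315,.167,.077),.004)
go('T',T,'bracket_disc',BR,(.6315,.167,.077),.004)
E
```

```text
[ 0.47369572 -0.00683366  0.13095736] [-1.79950733e+02 -7.56329852e-02  8.74644512e+01] 0.040190187581474024
W bracket_bar [ 0.4758 -0.003  -0.0389  0.0026] -2.2 0.027 10314.0
miss S bracket_bar
S bracket_disc [0.6317 0.1641 0.0836 0.0072] 4.8 0.099 1103.0
T bracket_disc [0.6338 0.1677 0.0753 0.0033] 4.3 0.044 951.0
```

View pics/w6.png

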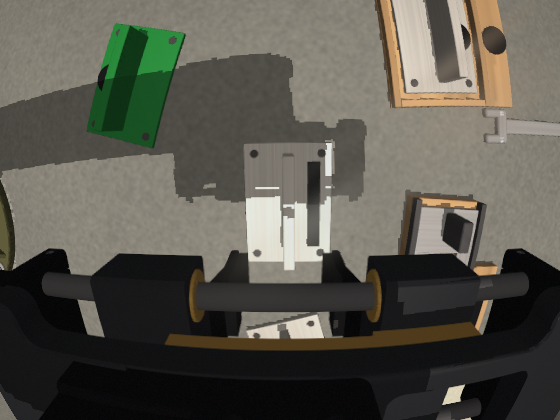

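The disc bracket lies in its nest at top right, about (440,45). The bar bracket is square under the gripper at (290,205), and the keeper fin shows at (458,235).

Emit:
drive_tool(angular=[[0,0,-0.005],[0,0,0],[0,0,0],[0,0,0],[0,0,0],[0,0,0],[0,0,0],[0,0,0],[0,0,0],[0,0,0],[0,0,0],[0,0,0],[0,0,0],[0,0,0]], delta_pos=[[0.4,0.2,2],[0,0,4],[0,0,3],[0,0,2],[0,0,1],[0,0,0.4],[0,0,0],[0,0,0],[0,0,0],[0,0,0],[0,0,0],[0,0,0],[0,0,0],[0,0,0]], gripper=[4,4,4,4,4,4,4,0.2,0.2,0.2,0.2,0.2,0.2,0.2], squeeze=40)

```text
time_s: 17.4
tool_pos: [0.4783, 0.0015, 0.0067]
tool_rot: [-180.0, -0.0, 88.1]
force: [-2.3, -0.1, 4.7]
grip_width: 0.0097
grasp_force: 40.0
```

Emit:
drive_tool(angular=[[0,0,0],[0,0,0],[0,0,0],[0,0,0.054],[0,0,0],[0,0,0],[0,0,0],[0,0,0],[0,0,0],[0,0,0],[0,0,0],[0,0,0]], delta_pos=[[0,0,-1],[0,0,-2.5],[0,0,-2.5],[0,0,-2],[-2.24,2.72,0],[-2.24,2.72,0],[-2.24,2.72,0],[-2.24,2.72,0],[-2.24,2.72,0],[-2.24,2.72,0],[0,0,0],[0,0,0]], gripper=[0.2,0.2,0.2,0.2,0.2,0.2,0.2,0.2,0.2,0.2,0.2,0.2])

```text
time_s: 18.6
tool_pos: [0.629, -0.1475, 0.0858]
tool_rot: [-179.9, 0.0, 84.9]
force: [-0.8, 0.5, -3.1]
grip_width: 0.0097
grasp_force: 40.0
```

```bash
python3 - <<'E'
from fit import *
s=telemetry.get_obs();t=s['tool_pos'];print(t,s['tool_rot'],s['grip_width'],s['grasp_force'])
W=shot('wrist','w7.png');S=shot('side')
a=np.radians(-5);ux=np.array([np.cos(a),np.sin(a),0]);uy=np.array([-np.sin(a),np.cos(a),0]);N=np.array([.6288,-.1507,0])
P=lambda x,y,z,o=N:o+ux*x+uy*y+[0,0,z]
print('nest outer',proj(W,np.array([P(-.056,.074,.015),P(.056,.074,.015),P(.09,.074,.012),P(.09,0,.012),P(-.042,.15,.0275),P(.042,.15,.0275)]),1).round(1))
z=t[2]-.0067;B=t*[1,1,0]-uy*.0045+[0,0,z]
print('br front corners',proj(W,np.array([P(-.042,.06,.006,B),P(.042,.06,.006,B)]),1).round(1),'fin',proj(W,np.array([P(0,.13,.062),P(0,.115,.062),P(0,.145,.062)]),1).round(1))
for n,p in(('W',W),('S',S)):
  for d in models.search_frame(p,'keeper_fin')[:2]: print(n,d)
m=models.cut_out(W,'bracket_bar')
for d in m: print(d['p'],d['centre'],cv2.boundingRect(d['pixels'].astype(np.uint8)))
E
```

```text
[ 0.62896616 -0.14753873  0.08581625] [-1.79912903e+02  4.89378362e-02  8.49315657e+01] 0.00970138750750462 39.99933712184429
nest outer [[214.9 135.7]
 [357.2 135.6]
 [396.5 137.5]
 [391.2 224.8]
 [229.6  37.1]
 [342.4  37.1]]
br front corners [[213.3 163.1]
 [358.9 163.1]] fin [[286.1  49.1]
 [286.2  71.4]
 [286.1  27.5]]
W {'centre': [283.1, 84.1], 'p': 0.91}
S {'centre': [263.1, 221.2], 'p': 0.62}
0.86 [286.6, 210.3] (212, 164, 146, 174)
```

View pics/w7.png

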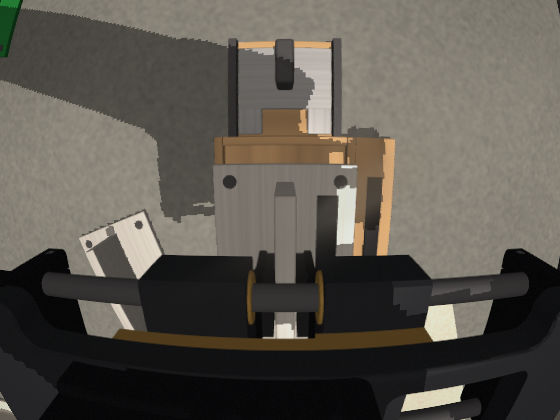

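Over the reject nest, the bracket's front corners at (214,165) and (357,165) and the nest's corners at (215,138) and (394,139) match the predictions within 1–2 mm. I'll lower it now.

Emit:
drive_tool(angular=[[0,0,0],[0,0,0],[0,0,0],[0,0,0],[0,0,0],[0,0,0],[0,0,0],[0,0,0],[0,0,0]], delta_pos=[[0,0,1.5],[0,0,2],[0,0,1.5],[0,0,1],[0,0,0.7],[0,0,0.4],[0,0,0.2],[0,0,0.15],[0,0,0]], gripper=[0.2,0.2,0.2,0.2,0.2,0.2,0.2,0.2,0.2])

```text
time_s: 19.75
tool_pos: [0.6298, -0.1467, 0.0123]
tool_rot: [180.0, -0.0, 85.0]
force: [-0.4, -0.0, -2.3]
grip_width: 0.0097
grasp_force: 40.0
```

Emit:
drive_tool(angular=[[0,0,0],[0,0,0],[0,0,0]], delta_pos=[[0,0,0.15],[0,0,0.1],[0,0,0]], gripper=[0.2,0.2,0.2])

```text
time_s: 20.05
tool_pos: [0.63, -0.1468, 0.0108]
tool_rot: [179.9, -0.0, 85.0]
force: [-2.6, 1.0, 4.8]
grip_width: 0.0099
grasp_force: 40.0
```

Emit:
drive_tool(angular=[[0,0,0],[0,0,0],[0,0,0],[0,0,0],[0,0,0],[0,0,0],[0,0,0],[0,0,0]], delta_pos=[[0,0,0],[0,0,0],[0,0,0],[0,0,-1],[0,0,-3],[0,0,-4],[0,0,-4],[0,0,0]], gripper=[2.5,2.5,2.5,2.5,2.5,3,4,4])

```text
time_s: 20.85
tool_pos: [0.6335, -0.1484, 0.1367]
tool_rot: [179.3, 0.0, 85.0]
force: [0.0, -0.1, 0.4]
grip_width: 0.0367
grasp_force: 0.0
```

```bash
python3 - <<'E'
from fit import *
s=telemetry.get_obs();t=s['tool_pos'];print(t,s['tool_rot'],s['grip_width'])
W=shot('wrist','w8.png');S=shot('side');T=shot('top')
a=np.radians(-5);ux=np.array([np.cos(a),np.sin(a),0]);uy=np.array([-np.sin(a),np.cos(a),0]);N=np.array([.6288,-.1507,0])
P=lambda x,y,z,o=N:o+ux*x+uy*y+[0,0,z]
for q in (0,.01): print('pred fin top edges',proj(W,np.array([P(0,.115-q,.062),P(0,.145-q,.062),P(0,.115-q,.024)]),1).round(1))
m=mask(W,'bracket_bar',N[:2],True)
if m is not None:
    x,c=fit([(W,m,True)],BR,(.629,-.151,-.087,.004));print('bar',x.round(4),np.degrees(x[2]),c)
f=[]
for n,p in(('W',W),('S',S)):
  d=[d for d in models.search_frame(p,'keeper_fin')[:3] if np.linalg.norm(atz(p,d['centre'],.04,n=='W')[:2]-[.64,-.03])<.06]
  print(n,d)
  if d: f.append(ray(p,d[0]['centre'],n=='W'))
if len(f)==2:
    X=tri(f);print('fin tri',X,'nest frame',(X-N)@ux,(X-N)@uy)
E
```

```text
[ 0.63347136 -0.14837719  0.13674042] [1.79338243e+02 3.04602283e-02 8.49894383e+01] 0.03666679323089636
pred fin top edges [[279.1  82.5]
 [279.1  46.5]
 [279.4  88.8]]
pred fin top edges [[279.1  94.9]
 [279.1  58.3]
 [279.4  99.6]]
bar [ 0.6284 -0.1522 -0.0895  0.0032] -5.128246676148424 0.03377598524093628
W [{'centre': [276.1, 91.2], 'p': 0.95}]
S [{'centre': [261.1, 220.5], 'p': 0.85}]
fin tri [ 0.63537147 -0.0381132   0.02364634] nest frame -0.003266124617792766 0.11273111880212505
```

View pics/w8.png

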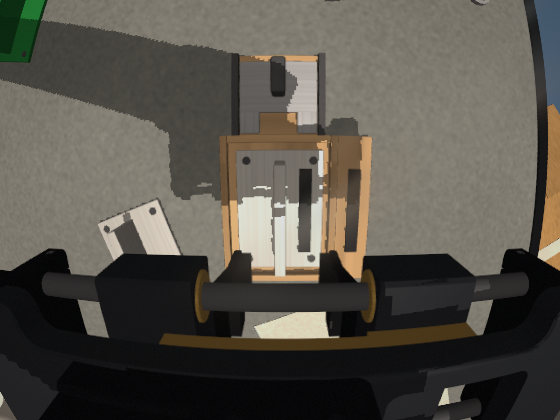

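The bar bracket lies flat in the pocket, with its web from (280,163) to (280,272). The keeper fin shows at (278,75), about 9 mm into its travel.

Emit:
drive_tool(angular=[[0,0,0],[0,0,0],[0,0,0],[0,0,0],[0,0,0],[0,0,0],[0,0,0],[0,0,0]], delta_pos=[[2.9,0,0],[2.9,0,0],[2.9,0,0],[3,0,0],[0,0,3],[0,0,2.5],[0,0,0],[0,0,0]], gripper=[4,4,4,4,4,4,4,4])

```text
time_s: 21.95
tool_pos: [0.639, -0.0305, 0.0738]
tool_rot: [-179.9, 0.0, 85.0]
force: [-0.3, 0.3, 0.5]
grip_width: 0.04
grasp_force: 0.0
```

```bash
python3 - <<'E'
from fit import *
s=telemetry.get_obs();t=s['tool_pos'];print(t,s['tool_rot'],s['grip_width'])
W=shot('wrist');S=shot('side')
a=np.radians(-5);ux=np.array([np.cos(a),np.sin(a),0]);uy=np.array([-np.sin(a),np.cos(a),0]);N=np.array([.6286,-.1515,0])
P=lambda x,y,z,o=N:o+ux*x+uy*y+[0,0,z]
print('tcp in nest',(t-N)@ux,(t-N)@uy)
q=lambda y:proj(W,np.array([P(-.006,y-.015,.062),P(.006,y-.015,.062),P(-.006,y+.015,.062),P(.006,y+.015,.062)]),1).round(1).tolist()
print(q(.130),q(.12))
cv2.imwrite('pics/w9.png',cv2.resize(W['pixels'][100:400,180:380,::-1],(400,600)))
E
```

```text
[ 0.63896832 -0.03049058  0.07380438] [-1.79891428e+02  4.37632474e-02  8.49886100e+01] 0.039983707299939754
tcp in nest -0.00021779883056788525 0.12145260096686077
[[277.2, 256.8], [295.8, 256.8], [276.9, 211.9], [296.2, 211.9]] [[277.4, 270.9], [295.6, 270.9], [277.0, 227.3], [296.1, 227.3]]
```

View pics/w9.png

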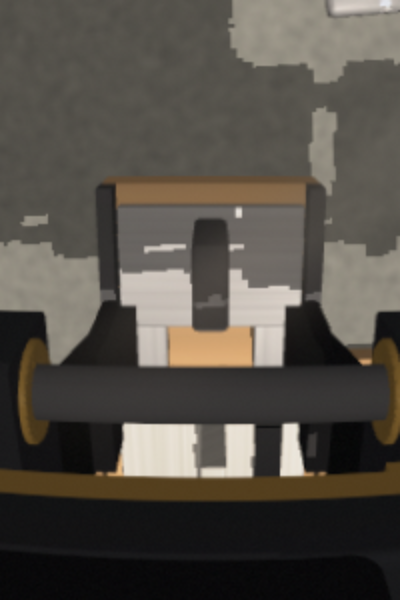

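The fin sits between the open fingers at columns 276–295, row 265 at its near end. It is centred across the gripper, with its middle about 0.123 m along the nest's y. I'll descend and pinch it.

Emit:
drive_tool(angular=[[0,0,0],[0,0,0],[0,0,0],[0,0,0],[0,0,0],[0,0,0],[0,0,0],[0,0,0],[0,0,0],[0,0,0],[0,0,0],[0,0,0]], delta_pos=[[0,0,2],[0,0,2],[0,0,1.3],[0,0,0.6],[0,0,0],[0,0,0],[0,0,0],[0,0,0],[0,0,0],[0,0,0],[0,0,0],[0,0,0]], gripper=[4,4,4,4,4,0.4,0.4,0.4,0.4,0.4,0.4,0.4], squeeze=30)

```text
time_s: 23.25
tool_pos: [0.6391, -0.03, 0.0158]
tool_rot: [-179.9, -0.0, 85.0]
force: [-4.1, 0.9, 6.6]
grip_width: 0.0119
grasp_force: 30.0
```

Pinched on 12 mm of steel. Now I slide along the tool's −x.

Emit:
drive_tool(angular=[[0,0,0],[0,0,0],[0,0,0],[0,0,0],[0,0,0]], delta_pos=[[-1,0,0],[-1,0,0],[-1,0,0],[-0.7,0,0],[0,0,0]], gripper=[0.4,0.4,0.4,0.4,0.4])

```text
time_s: 23.75
tool_pos: [0.6357, -0.0685, 0.0158]
tool_rot: [-179.9, 0.0, 84.9]
force: [-4.4, -2.1, 5.6]
grip_width: 0.0116
grasp_force: 30.0
```

Emit:
drive_tool(angular=[[0,0,0],[0,0,0],[0,0,0],[0,0,0]], delta_pos=[[-0.3,0,0],[-0.2,0,0],[-0.2,0,0],[0,0,0]], gripper=[0.4,0.4,0.4,0.4])

```text
time_s: 24.15
tool_pos: [0.6353, -0.0734, 0.0158]
tool_rot: [-179.9, -0.1, 85.0]
force: [-5.3, 1.4, 6.8]
grip_width: 0.0119
grasp_force: 30.0
```

Emit:
drive_tool(angular=[[0,0,0],[0,0,0],[0,0,0]], delta_pos=[[-0.2,0,0],[-0.2,0,0],[0,0,0]], gripper=[0.4,0.4,0.4])

```text
time_s: 24.45
tool_pos: [0.6353, -0.0733, 0.0158]
tool_rot: [-179.9, -0.3, 85.1]
force: [-5.2, 7.7, 8.5]
grip_width: 0.0117
grasp_force: 30.0
```

Emit:
drive_tool(angular=[[0,0,0],[0,0,0],[0,0,0],[0,0,0],[0,0,0],[0,0,0],[0,0,0],[0,0,0],[0,0,0],[0,0,0],[0,0,0],[0,0,0]], delta_pos=[[-0.2,0,0],[0,0,0],[0.5,0,0],[0,0,0],[0,0,0],[0,0,0],[0,0,-1],[0,0,-3],[0,0,-4],[0,0,-5],[0,0,-3],[0,0,0]], gripper=[0.4,0.4,0.4,3,3,3,3,3,3,3,3,3])

```text
time_s: 25.65
tool_pos: [0.6392, -0.0763, 0.1821]
tool_rot: [179.4, -0.0, 85.0]
force: [0.3, -0.3, 0.3]
grip_width: 0.0301
grasp_force: 0.0
```

```bash
python3 - <<'E'
from fit import *
s=telemetry.get_obs();t=s['tool_pos'];print(s['time_s'],t,s['tool_rot'],s['grip_width'])
W=shot('wrist');T=shot('top')
a=np.radians(-5);ux=np.array([np.cos(a),np.sin(a),0]);uy=np.array([-np.sin(a),np.cos(a),0]);N=np.array([.6286,-.1515,0])
P=lambda x,y,z,o=N:o+ux*x+uy*y+[0,0,z]
for tr in (.04,.045,.05):
    y=.13-tr;print(tr,'fin top',proj(W,np.array([P(0,y-.015,.062),P(0,y+.015,.062)]),1).round(1).tolist(),'plate back / prong tip at travel',proj(W,np.array([P(.026,.082-tr,.024)]),1).round(1).tolist())
a_=cv2.resize(W['pixels'][:,:,::-1][0:330,130:430],(400,440),interpolation=2);b=cv2.resize(T['pixels'][:,:,::-1][150:260,190:370],(400,244),interpolation=2)
im=np.zeros((440,800,3),np.uint8);im[:,:400]=a_;im[:244,400:]=b;cv2.imwrite('pics/f10.png',im)
E
```

```text
25.65 [ 0.63918084 -0.07628383  0.18208858] [ 1.79384425e+02 -4.62411625e-02  8.49694000e+01] 0.03006451993440259
0.04 fin top [[280.3, 209.3], [280.2, 178.4]] plate back / prong tip at travel [[304.1, 230.3]]
0.045 fin top [[280.3, 214.3], [280.2, 183.6]] plate back / prong tip at travel [[304.0, 234.6]]
0.05 fin top [[280.3, 219.3], [280.2, 188.8]] plate back / prong tip at travel [[303.9, 238.9]]
```

View pics/f10.png

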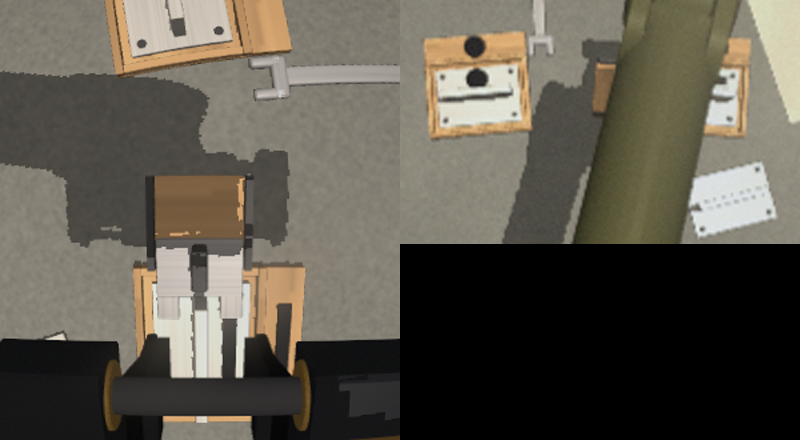

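The keeper prongs lie over the foot. Their tips are at crop row 318, which is image row 238.5, against 238.9 predicted for the full 50 mm of travel. Both brackets lie flat in their nests and the plain one is untouched.

```bash
python3 -c "
from cell import env
print(env.sign_off())"
```

```text
the job is handed in; nothing more can be done
None
```

The job is handed in at about 26 s: the round-tagged and bar-tagged brackets lie flat in their nests, the keeper is fully home, and the untagged bracket, carton, wrench and tape measure were not moved; the first two grasps missed because the fingertips sit about 3.4 cm higher than the given tool figures say, and the third held.

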